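Open the wide eluent tank's filling port

ROBOT

A 6-joint arm with a two-finger parallel gripper is mounted at the origin on the work surface. World frame = base frame: x ahead of the robot, y to its left, z up, the work surface at z = 0. Lengths are in m, angles in degrees, forces in N, time in s.
With the tool pointing down it reaches from about 0.375 to 0.9 m from the base axis. Payload 3.1 kg.
Tool frame: the origin (TCP) lies on the centre line of the jaws, within the pads' length; the fingertips stand 17 mm ahead of it and the grasp point (between the pads) lies 2 mm behind it; z points along the fingers, y is the line along which they close (so a half turn about z gives the same grasp; the last joint's range is limited). The gripper opens to 87 mm and grips with 3 to 60 N. Pads are 19 mm wide; open, the fingers measure 117 mm over their backs; the gripper's body (75 mm by 190 mm) begins 51 mm behind the grasp point.
Start: joints at [-10.227, 30.224, 82.088, -0, 67.689, -10.227], TCP at [0.625, 0, 0.24] pointing down, gripper open.
Joint ranges: [-176.69, 176.69], [-43.24, 126.21], [12.49, 139.97], [-82, 262], [0, 151.66], [-163.58, 163.58]. Speed limits (degrees/s): [159.86, 159.86, 180, 180, 180, 180].

INTERFACE

Orientations are given as a 3x3 rotation matrix whose columns are the frame's x, y, z axes.
In Python, from rig import bot, imaging, finder gives the robot as it stands. The module is installed in compiled form; this text tells all that it offers.
- The arm moves only by the tool play_rows, never from a script. Its argument "motion" is a list that holds one entry, the list of rows, each a list of 6 numbers: the shift along the tool's x, y, z in m, then the turn, a rotation vector about the tool's x, y, z in degrees. In form: [[[dx, dy, dz, wx, wy, wz], ...]]. A call has 1 to 8 rows; each row is the pose to reach, as a shift and turn from the pose commanded when the call began, along the tool's axes at that moment; what a row does not reach only later rows make up. A row lasts 1/12 s, in which the tool goes at most 41.7 mm and 7.16 degrees, less where a joint would pass 70% of its speed; a pose out of reach is approached as far as the arm can. A call with a gripper value outside its range is refused whole. "fingers" is the finger opening in m, from 0 to 0.087, set as the call begins (left out, the last holds). The fingers move at their own pace and stop on an object; the grip force is fixed at half the most. Time passes only in rows, so rows that repeat a pose let the fingers close. It gives the time, the measured TCP pose, the force, the opening and the grip force at its end, in the units of the state.
- bot.read_state(): the state, without advancing time (a new reading comes with each control period).
- imaging.capture(name): name is "scene" or "side" or "wrist"; returns a dict with "frame" (420x560x3 uint8, red, green, blue), "camera_matrix" (3x3 intrinsics, pixels), "R" (3x3) and "t" (3): a world point X has camera coordinates R X + t. Camera axes: x right, y down, z forward; pixel columns grow to the right and rows downward; lengths in m; the calibration is good to about 2 mm. A picture is of the moment at which its call begins. There is no depth.
- bot.hand_in(): hands the job in; it is judged then, once.
Trained networks look in the newest picture that a camera, given by its name, has taken for a name from the list of things; names that differ only in an ending like _2 or _b are one class to them, and where a whole thing is asked for, a point or a joint stands for the part that bears it (a point fixed in the world has none). Each returns a list of dicts, best first, with "confidence" (0 to 1); they miss things now and then, are a little off and sometimes report something else, mostly with a low value. They report only what shows in the picture. A call takes as long as a camera call. They do not tell look-alikes from the thing itself.
- finder.recognise(camera, name): "at" ([x, y, z] in m, in world coordinates, good to about 4 mm: the middle of the surface that is visible of it).
- finder.outline_of(camera, name): "pixels" (420x560 bool, what is visible of it).
The state is a dict: "time_s": time; "joint_positions": joint angles; "qvel": joint speeds; "tau": joint torques, N m; "position": TCP position; "tcp_rot": TCP orientation; "force": force on the tool from outside, world axes, zero at the start; "moment": the same for the moment, N m; "opening": opening from 0.0 (shut) to 1.0 (fully open); "grasp_force": force on a finger pad.
Only numpy, scipy, OpenCV 4.12 (cv2) and the standard library are available. Lean on these libraries where they do the work, as an engineer would, in place of code of your own. Each camera call takes 0.05 s, during which the arm holds its last target. There are 200 camera calls.

TASK

Unscrew the crank-handled cap from the filling port of the low, wide steel tank by winding its crank anticlockwise, seen from above, until the thread lets go. Lift it clear and set it down gently, right way up, in the shallow metal tray, and leave the glass bottle standing where it is.

Things in the scene. Friction and masses are not known exactly. Their poses are not given: they have to be found in the camera images.
- port_cap: Fluted steel cap, 64 mm wide, 30 tall, 0.33 kg, on the wide tank. Origin: underside centre, on the screw axis, 111 mm above the bench at first; z up. A flat crank arm on top (18 mm wide, top at z 38 mm) reaches along +x; on it, 50 mm from the axis, stands a black handle, 18 mm across, z 38 to 84 mm. It spins easily on its upright axis: gripped, it can be led round without turning the gripper.
- tank: Low, wide steel tank, 170 mm across, fixed; origin: centre of its underside, z up. Winding its cap anticlockwise takes 3 N at the handle and lifts it 4 mm a turn, with 1 mm of play; it lets go about 2 turns from the start (2.25 surely frees it; up to 5 do no harm). The neck ends 129 mm above the bench. The tall, narrow tank (96 mm across) has a like cap that does not turn: leave it.
- tray: Shallow square aluminium tray, 220 x 220 mm, 16 mm tall, fixed to the bench. Its walls and floor are 4 mm thick. Origin: centre of its underside; x and y along its sides, z up.
- bottle: Bystander: round glass bottle with a blue cap, 96 mm in diameter and 200 mm tall, loose. Origin: centre of its underside, z up.
Not all that is in view belongs to the job. What is shaped like the port_cap but orange or pink is not meant.

How it is judged:
By the outcome, as a careful person would: the job done as asked, in the order asked, and still so for the second after the job is handed in, with the robot touching nothing.
It also fails if it takes over 72 s, if anything falls off the work surface, if the arm or the gripper's body presses on something with over 40 N, if the wrist force passes 120 N, or if a joint passes its speed limit or range.

## Working session

There is one attempt and no reset: what is moved stays moved. The work goes in short steps, Python scripts to look and compute and a tool call to move; the robot and the scene stay as the last step left them, time stands still between calls to the robot, and variables do not carry over. Pictures are saved under pics/ and viewed, at most 10 in all, crops included, and the job is handed in when it is done.

Besides the shell and the picture viewer there is one more tool, called after "Call:" as a command line: name --argument value ..., lists and objects as JSON in quotes. play_rows: Moves the arm, as the interface text tells. Its arguments: {"type":"object","properties":{"motion":{"type":"array"},"fingers":{"type":"number"}},"required":["motion"]}

```bash
mkdir -p pics
cat > h.py <<'E'
import numpy as np, cv2
from rig import bot, imaging, finder
def snap(cam, fn=None):
    d=imaging.capture(cam)
    if fn: cv2.imwrite('pics/'+fn, d['frame'][:,:,::-1])
    return d
def proj(d,X):
    p=d['R']@np.array(X)+d['t']; q=d['camera_matrix']@p; return q[:2]/q[2]
def onplane(d,uv,z):
    r=d['R'].T@np.linalg.solve(d['camera_matrix'],[uv[0],uv[1],1.]); c=-d['R'].T@d['t']
    return c+r*(z-c[2])/r[2]
E
python3 - <<'E'
from h import *
np.set_printoptions(precision=4,suppress=True)
fs=[]
for c in ['scene','side']:
    d=snap(c); fs.append(d['frame'])
    print(c,'cam at',-d['R'].T@d['t'])
    for n in ['port_cap','tank','tray','bottle']:
        for r in finder.recognise(c,n): print(c,n,round(r['confidence'],2),np.array(r['at']),proj(d,r['at']))
for c,f in zip('ab',fs): cv2.imwrite(f'pics/{c}0.png',cv2.resize(f,(800,600))[:,:,::-1])
s=bot.read_state();print(s['time_s'],s['position'],s['tcp_rot'],s['opening'])
E
```

```text
scene cam at [ 1.1534 -0.2038  0.8408]
scene port_cap 0.72 [ 0.4312 -0.3934  0.0279] [135.3854 223.3353]
scene port_cap 0.6 [ 0.3149 -0.2203  0.0357] [202.5186 174.417 ]
scene port_cap 0.58 [ 0.5246 -0.2079  0.1405] [213.1439 206.6931]
scene tank 0.72 [ 0.5582 -0.2044  0.0867] [220.0739 234.5637]
scene tray 0.68 [0.5302 0.2436 0.0049] [403.9872 211.3538]
scene bottle 0.93 [0.7647 0.2594 0.1254] [474.0329 259.6268]
side cam at [ 0.162  -0.7965  0.5574]
side port_cap 0.88 [ 0.2991 -0.2402  0.0237] [200.0753 306.5507]
side port_cap 0.81 [ 0.4044 -0.4053  0.031 ] [294.8627 341.1259]
side port_cap 0.62 [ 0.5052 -0.2237  0.1407] [289.4707 218.3937]
side tank 0.77 [ 0.4728 -0.2581  0.0817] [284.642  256.8613]
side tray 0.63 [0.5032 0.2298 0.002 ] [210.7124 189.7993]
side bottle 0.67 [0.7382 0.2453 0.0867] [275.7059 145.5617]
0.5 [0.625  0.     0.2395] [[ 0.      1.     -0.0001]
 [ 1.     -0.      0.    ]
 [ 0.     -0.0001 -1.    ]] 0.9983098559256102
```

View pics/a0.png

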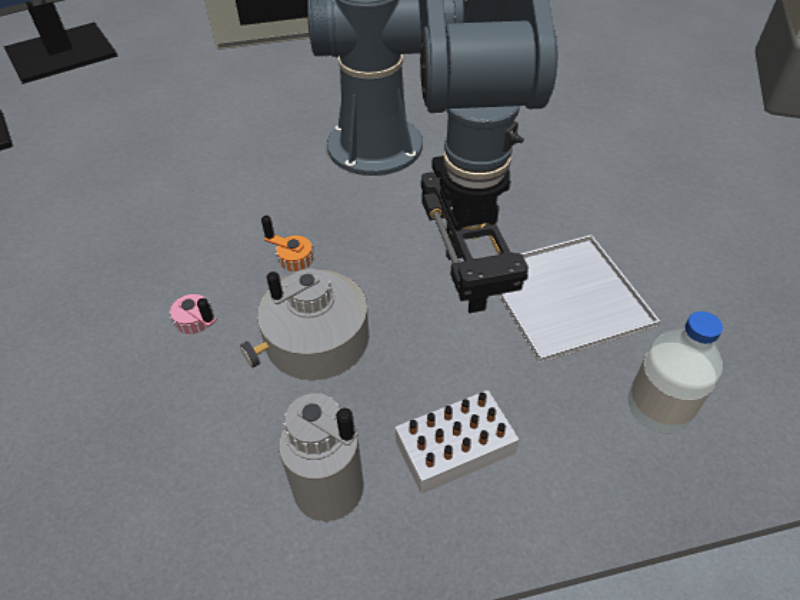

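View pics/b0.png

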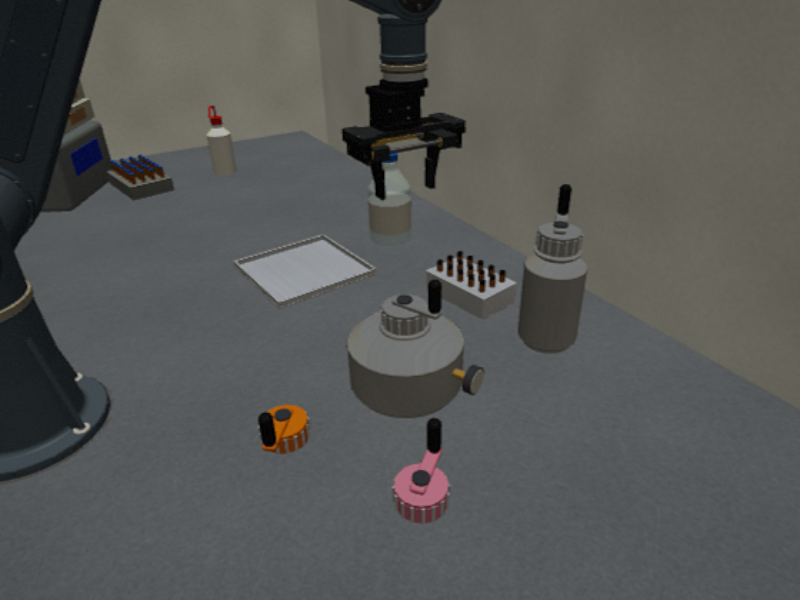

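Scene picture (800×600): wide tank around (313,320), its cap at (308,285), handle top (273,274) and base (276,298). The tall tank is at (325,455) with its handle at (345,412), the tray at (578,297) and the bottle at (680,375). Side picture: wide-tank handle top (434,283), base (436,315), black boss (404,300). I'll triangulate these points.

```bash
cat >> h.py <<'E'
def tri(d1,u1,d2,u2):
    P=[d['camera_matrix']@np.c_[d['R'],d['t']] for d in (d1,d2)]
    X=cv2.triangulatePoints(P[0],P[1],np.array(u1,float).reshape(2,1),np.array(u2,float).reshape(2,1))[:,0]
    return X[:3]/X[3]
E
python3 - <<'E'
from h import *
np.set_printoptions(precision=4,suppress=True)
a=snap('scene');b=snap('side')
pts={'handle top':((273,274),(434,283)),'handle base':((276,297),(436,315)),'boss':((307,280),(404,300)),'tall handle top':((345,411),(565,188)),'tall boss':((312,412),(560,226)),'bottlecap':((704,322),(388,157)),'rackcorner far':((489,394),(460,253))}
for k,(u,v) in pts.items(): print(k,tri(a,np.array(u)*.7,b,np.array(v)*.7))
for k,z in [('handle top',.195),('handle base',.149),('boss',.149)]:
    print(k,onplane(a,np.array(pts[k][0])*.7,z),onplane(b,np.array(pts[k][1])*.7,z))
for d,c,m in ((a,'scene',None),(b,'side',None)):
    o=finder.outline_of(c,'tray')[0]['pixels']
    cn=max(cv2.findContours(o.astype(np.uint8),0,2)[0],key=cv2.contourArea)
    W=np.array([onplane(d,p[0],.016)[:2] for p in cn]).astype(np.float32)
    print(c,'tray',cv2.minAreaRect(W))
    for r in finder.outline_of(c,'bottle')[:1]:
        v,u=np.where(r['pixels']); print('bottle bottom',onplane(d,(np.median(u),v.max()),0))
E
```

```text
handle top [ 0.5226 -0.2457  0.1923]
handle base [ 0.5233 -0.2494  0.1448]
boss [ 0.5035 -0.2004  0.1489]
tall handle top [ 0.7978 -0.1885  0.2514]
tall boss [ 0.7631 -0.2232  0.2081]
bottlecap [0.7447 0.2831 0.1937]
rackcorner far [0.7293 0.0034 0.089 ]
handle top [ 0.5241 -0.2448  0.195 ] [ 0.52   -0.2515  0.195 ]
handle base [ 0.5256 -0.2482  0.149 ] [ 0.5199 -0.2574  0.149 ]
boss [ 0.5034 -0.2003  0.149 ] [ 0.5035 -0.201   0.149 ]Traceback (most recent call last):
  File "<stdin>", line 9, in <module>
IndexError: list index out of range
```

Call:
play_rows --motion '[[[-0.035,-0.015,-0.003,0,0,0],[-0.07,-0.03,-0.006,0,0,0],[-0.106,-0.044,-0.009,0,0,0],[-0.142,-0.059,-0.012,0,0,0],[-0.177,-0.073,-0.015,0,0,0],[-0.212,-0.088,-0.018,0,0,0],[-0.247,-0.1025,-0.02,0,0,0],[-0.247,-0.1025,-0.02,0,0,0]]]' --fingers 0.05

```text
time_s: 1.32
position: [0.5208, -0.2538, 0.2603]
tcp_rot: [[0.006, 1.0, 0.001], [1.0, -0.006, -0.005], [-0.005, 0.001, -1.0]]
force: [-0.3, -0.2, 0.9]
opening: 0.589
grasp_force: 0.0
```

Run:
```python
from h import *
np.set_printoptions(precision=4,suppress=True)
fs={}
d=snap('wrist','w1.png')
print('cam',-d['R'].T@d['t'],d['R'][2])
for X in [(.5035,-.2005,.149),(.5225,-.2468,.195),(.5225,-.2468,.149)]: print(proj(d,X))
for r in finder.recognise('wrist','port_cap'): print(r)
s=bot.read_state();print(s['time_s'],s['position'],s['tcp_rot'],s['opening'],s['force'])
for c in ['scene','side']:
    d=snap(c)
    for n in ['tray','bottle']:
        for r in finder.outline_of(c,n)[:1]:
            o=r['pixels']; cn=max(cv2.findContours(o.astype(np.uint8),0,2)[0],key=cv2.contourArea)
            if n=='tray': print(c,n,cv2.minAreaRect(np.array([onplane(d,p[0],.016)[:2] for p in cn]).astype(np.float32)))
            else: v,u=np.where(o); print(c,n,onplane(d,(np.median(u),v.max()),0))
```

```text
cam [ 0.5215 -0.1801  0.406 ] [-0.0007 -0.2737 -0.9618]
[257.2595 139.4292]
[284.9542 221.87  ]
[284.582  203.0753]
{'at': [0.5087, -0.2015, 0.1395], 'confidence': 0.83}
{'at': [0.3028, -0.2159, 0.0321], 'confidence': 0.8}
{'at': [0.4024, -0.3666, 0.0193], 'confidence': 0.58}
1.4167 [ 0.522  -0.2485  0.2597] [[ 0.0036  1.      0.0005]
 [ 1.     -0.0036  0.0002]
 [ 0.0002  0.0005 -1.    ]] 0.5790048305957273 [-0.4782  0.5628  0.2417]
scene tray ((0.515870213508606, 0.23013244569301605), (0.23243743181228638, 0.22872480750083923), 5.542076587677002)
scene bottle [0.7931 0.2869 0.    ]
side tray ((0.508175253868103, 0.21991470456123352), (0.23178309202194214, 0.2564690411090851), 5.313764572143555)
side bottle [0.7187 0.2532 0.    ]
```

View pics/w1.png

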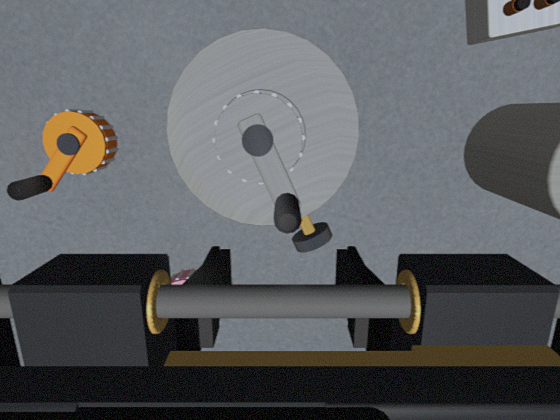

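The wrist view shows the boss at (257,139) and the handle at (287,200–230), both matching the triangulated positions: axis (0.5035, −0.2005), handle about 50 mm away at −67°. I'll lower onto the handle, then close.

Call:
play_rows --motion '[[[0,0.0005,0.013,0,0,0],[0,0.0005,0.027,0,0,0],[0,0.0005,0.041,0,0,0],[0,0.0005,0.055,0,0,0],[0,0.0005,0.069,0,0,0],[0,0.0005,0.081,0,0,0],[0,0.0005,0.089,0,0,0],[0,0.0005,0.089,0,0,0]]]'

```text
time_s: 2.38
position: [0.5224, -0.2455, 0.1688]
tcp_rot: [[-0.001, 1.0, -0.003], [1.0, 0.001, 0.002], [0.002, -0.003, -1.0]]
force: [-0.7, -0.4, -0.0]
opening: 0.574
grasp_force: 0.0
```

Call:
play_rows --motion '[[[0,0,0,0,0,0],[0,0,0,0,0,0],[0,0,0,0,0,0],[0,0,0,0,0,0],[0,0,0,0,0,0],[0,0,0,0,0,0]]]' --fingers 0.0

```text
time_s: 2.88
position: [0.5232, -0.2471, 0.171]
tcp_rot: [[0.0, 1.0, 0.001], [1.0, -0.0, -0.001], [-0.001, 0.001, -1.0]]
force: [1.4, -0.9, 0.1]
opening: 0.208
grasp_force: 1.6
```

Run:
```python
from h import *
np.set_printoptions(precision=4,suppress=True)
s=bot.read_state();print({k:np.array(s[k]) for k in ['time_s','position','opening','force','moment','grasp_force']})
# circle offsets: world start angle a0, tool dx=world dy, dy=world dx, dz=-world dz
a0=-66.9
for c in range(9):
    s0=a0+c*120
    P=lambda a:50*np.array([np.sin(np.radians(a)),np.cos(np.radians(a))])
    print(c,[list(np.round((P(s0+15*k)-P(s0))/1000,4))+[round(-.004*15*k/360,4)] for k in range(1,9)])
```

```text
{'time_s': array(2.8833), 'position': array([ 0.5232, -0.2471,  0.171 ]), 'opening': array(0.2075), 'force': array([ 1.3986, -0.8769,  0.1179]), 'moment': array([-0.1127, -0.2289,  0.0222]), 'grasp_force': array(1.5897)}
0 [[np.float64(0.0066), np.float64(0.0112), -0.0002], [np.float64(0.016), np.float64(0.0204), -0.0003], [np.float64(0.0273), np.float64(0.0268), -0.0005], [np.float64(0.04), np.float64(0.03), -0.0007], [np.float64(0.053), np.float64(0.0299), -0.0008], [np.float64(0.0656), np.float64(0.0264), -0.001], [np.float64(0.0768), np.float64(0.0197), -0.0012], [np.float64(0.086), np.float64(0.0104), -0.0013]]
1 [[np.float64(0.0064), np.float64(-0.0114), -0.0002], [np.float64(0.0097), np.float64(-0.024), -0.0003], [np.float64(0.0095), np.float64(-0.0371), -0.0005], [np.float64(0.006), np.float64(-0.0496), -0.0007], [np.float64(-0.0006), np.float64(-0.0609), -0.0008], [np.float64(-0.01), np.float64(-0.07), -0.001], [np.float64(-0.0213), np.float64(-0.0764), -0.0012], [np.float64(-0.034), np.float64(-0.0797), -0.0013]]
2 [[np.float64(-0.0131), np.float64(0.0001), -0.0002], [np.fl
[... 2119 characters left out ...]
.float64(-0.0371), -0.0005], [np.float64(0.006), np.float64(-0.0496), -0.0007], [np.float64(-0.0006), np.float64(-0.0609), -0.0008], [np.float64(-0.01), np.float64(-0.07), -0.001], [np.float64(-0.0213), np.float64(-0.0764), -0.0012], [np.float64(-0.034), np.float64(-0.0797), -0.0013]]
8 [[np.float64(-0.0131), np.float64(0.0001), -0.0002], [np.float64(-0.0256), np.float64(0.0036), -0.0003], [np.float64(-0.0369), np.float64(0.0103), -0.0005], [np.float64(-0.046), np.float64(0.0196), -0.0007], [np.float64(-0.0524), np.float64(0.031), -0.0008], [np.float64(-0.0556), np.float64(0.0436), -0.001], [np.float64(-0.0555), np.float64(0.0567), -0.0012], [np.float64(-0.052), np.float64(0.0693), -0.0013]]
```

Call:
play_rows --motion '[[[0,0,0,0,0,0],[0,0,0,0,0,0],[0,0,0,0,0,0],[0.0066,0.0112,-0.0002,0,0,0],[0.016,0.0204,-0.0003,0,0,0],[0.0273,0.0268,-0.0005,0,0,0],[0.04,0.03,-0.0007,0,0,0],[0.04,0.03,-0.0007,0,0,0]]]'

```text
time_s: 3.55
position: [0.5535, -0.2046, 0.1714]
tcp_rot: [[-0.003, 1.0, -0.0], [1.0, 0.003, 0.0], [0.0, -0.0, -1.0]]
force: [-3.1, -1.8, 2.8]
opening: 0.194
grasp_force: 30.0
```

Run:
```python
from h import *
np.set_printoptions(precision=4,suppress=True)
s=bot.read_state();print({k:np.array(s[k]) for k in ['time_s','position','opening','force','moment','grasp_force']})
snap('wrist','w2.png')
```

```text
{'time_s': array(3.55), 'position': array([ 0.5535, -0.2046,  0.1714]), 'opening': array(0.1944), 'force': array([-3.1047, -1.7611,  2.8255]), 'moment': array([-0.2935,  0.4374, -0.0041]), 'grasp_force': array(29.9954)}
```

View pics/w2.png

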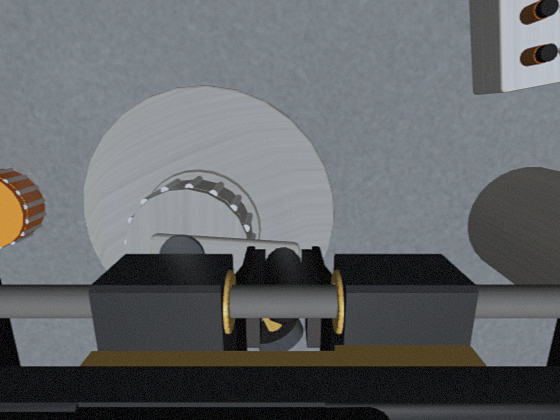

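The crank followed, with boss at (181,248) and arm pointing right to the handle. Forces are small, so I'll compute the remaining arcs.

Run:
```python
import numpy as np
a0=-7
P=lambda a:50*np.array([np.sin(np.radians(a)),np.cos(np.radians(a))])
for c in range(3):
    s0=a0+c*120
    print(c,'[['+', '.join('[%.4f, %.4f, %.4f, 0, 0, 0]'%(*((P(s0+15*k)-P(s0))/1000),-.004*15*k/360) for k in range(1,9))+']]')
```

```text
0 [[[0.0131, -0.0001, -0.0002, 0, 0, 0], [0.0256, -0.0036, -0.0003, 0, 0, 0], [0.0369, -0.0102, -0.0005, 0, 0, 0], [0.0460, -0.0195, -0.0007, 0, 0, 0], [0.0525, -0.0309, -0.0008, 0, 0, 0], [0.0557, -0.0435, -0.0010, 0, 0, 0], [0.0556, -0.0566, -0.0012, 0, 0, 0], [0.0521, -0.0692, -0.0013, 0, 0, 0]]]
1 [[[-0.0066, -0.0112, -0.0002, 0, 0, 0], [-0.0159, -0.0204, -0.0003, 0, 0, 0], [-0.0273, -0.0268, -0.0005, 0, 0, 0], [-0.0399, -0.0301, -0.0007, 0, 0, 0], [-0.0530, -0.0300, -0.0008, 0, 0, 0], [-0.0656, -0.0265, -0.0010, 0, 0, 0], [-0.0768, -0.0199, -0.0012, 0, 0, 0], [-0.0860, -0.0106, -0.0013, 0, 0, 0]]]
2 [[[-0.0064, 0.0114, -0.0002, 0, 0, 0], [-0.0097, 0.0240, -0.0003, 0, 0, 0], [-0.0096, 0.0370, -0.0005, 0, 0, 0], [-0.0061, 0.0496, -0.0007, 0, 0, 0], [0.0005, 0.0609, -0.0008, 0, 0, 0], [0.0098, 0.0700, -0.0010, 0, 0, 0], [0.0212, 0.0764, -0.0012, 0, 0, 0], [0.0338, 0.0797, -0.0013, 0, 0, 0]]]
```

Call:
play_rows --motion '[[[0.0131,-0.0001,-0.0002,0,0,0],[0.0256,-0.0036,-0.0003,0,0,0],[0.0369,-0.0102,-0.0005,0,0,0],[0.046,-0.0195,-0.0007,0,0,0],[0.0525,-0.0309,-0.0008,0,0,0],[0.0557,-0.0435,-0.001,0,0,0],[0.0556,-0.0566,-0.0012,0,0,0],[0.0521,-0.0692,-0.0013,0,0,0]]]'

```text
time_s: 4.27
position: [0.4858, -0.1538, 0.1729]
tcp_rot: [[0.001, 1.0, 0.007], [1.0, -0.001, 0.0], [0.0, 0.007, -1.0]]
force: [3.9, -0.2, -1.3]
opening: 0.196
grasp_force: 30.0
```

Call:
play_rows --motion '[[[-0.0066,-0.0112,-0.0002,0,0,0],[-0.0159,-0.0204,-0.0003,0,0,0],[-0.0273,-0.0268,-0.0005,0,0,0],[-0.0399,-0.0301,-0.0007,0,0,0],[-0.053,-0.03,-0.0008,0,0,0],[-0.0656,-0.0265,-0.001,0,0,0],[-0.0768,-0.0199,-0.0012,0,0,0],[-0.086,-0.0106,-0.0013,0,0,0]]]'

```text
time_s: 4.93
position: [0.4699, -0.2401, 0.1736]
tcp_rot: [[0.0, 1.0, -0.008], [1.0, -0.0, 0.004], [0.004, -0.008, -1.0]]
force: [-5.8, 2.0, 6.7]
opening: 0.196
grasp_force: 30.0
```

Call:
play_rows --motion '[[[-0.0064,0.0114,-0.0002,0,0,0],[-0.0097,0.024,-0.0003,0,0,0],[-0.0096,0.037,-0.0005,0,0,0],[-0.0061,0.0496,-0.0007,0,0,0],[0.0005,0.0609,-0.0008,0,0,0],[0.0098,0.07,-0.001,0,0,0],[0.0212,0.0764,-0.0012,0,0,0],[0.0338,0.0797,-0.0013,0,0,0]]]'

```text
time_s: 5.6
position: [0.5532, -0.2096, 0.1753]
tcp_rot: [[-0.001, 1.0, -0.001], [1.0, 0.001, -0.004], [-0.004, -0.001, -1.0]]
force: [-3.4, -4.5, 1.8]
opening: 0.196
grasp_force: 30.0
```

Call:
play_rows --motion '[[[0.0131,-0.0001,-0.0002,0,0,0],[0.0256,-0.0036,-0.0003,0,0,0],[0.0369,-0.0102,-0.0005,0,0,0],[0.046,-0.0195,-0.0007,0,0,0],[0.0525,-0.0309,-0.0008,0,0,0],[0.0557,-0.0435,-0.001,0,0,0],[0.0556,-0.0566,-0.0012,0,0,0],[0.0521,-0.0692,-0.0013,0,0,0]]]'

```text
time_s: 6.27
position: [0.4847, -0.1541, 0.1768]
tcp_rot: [[0.0, 1.0, 0.005], [1.0, -0.0, -0.0], [-0.0, 0.005, -1.0]]
force: [5.1, -0.8, -1.3]
opening: 0.193
grasp_force: 30.0
```

Call:
play_rows --motion '[[[-0.0066,-0.0112,-0.0002,0,0,0],[-0.0159,-0.0204,-0.0003,0,0,0],[-0.0273,-0.0268,-0.0005,0,0,0],[-0.0399,-0.0301,-0.0007,0,0,0],[-0.053,-0.03,-0.0008,0,0,0],[-0.0656,-0.0265,-0.001,0,0,0],[-0.0768,-0.0199,-0.0012,0,0,0],[-0.086,-0.0106,-0.0013,0,0,0]]]'

```text
time_s: 6.93
position: [0.4686, -0.239, 0.1775]
tcp_rot: [[0.0, 1.0, -0.01], [1.0, -0.0, 0.007], [0.007, -0.01, -1.0]]
force: [-6.4, 2.0, 7.9]
opening: 0.194
grasp_force: 30.0
```

Call:
play_rows --motion '[[[-0.0064,0.0114,-0.0002,0,0,0],[-0.0097,0.024,-0.0003,0,0,0],[-0.0096,0.037,-0.0005,0,0,0],[-0.0061,0.0496,-0.0007,0,0,0],[0.0005,0.0609,-0.0008,0,0,0],[0.0098,0.07,-0.001,0,0,0],[0.0212,0.0764,-0.0012,0,0,0],[0.0338,0.0797,-0.0013,0,0,0]]]'

```text
time_s: 7.6
position: [0.5529, -0.2096, 0.1794]
tcp_rot: [[-0.0, 1.0, -0.0], [1.0, 0.0, -0.004], [-0.004, -0.0, -1.0]]
force: [-0.9, -4.8, 3.2]
opening: 0.199
grasp_force: 30.0
```

Call:
play_rows --motion '[[[0.0131,-0.0001,-0.0002,0,0,0],[0.0256,-0.0036,-0.0003,0,0,0],[0.0369,-0.0102,-0.0005,0,0,0],[0.046,-0.0195,-0.0007,0,0,0],[0.0525,-0.0309,-0.0008,0,0,0],[0.0557,-0.0435,-0.001,0,0,0],[0.0556,-0.0566,-0.001,0,0,0],[0.0521,-0.0692,-0.001,0,0,0]]]'

```text
time_s: 8.27
position: [0.4844, -0.1544, 0.1806]
tcp_rot: [[0.0, 1.0, 0.004], [1.0, -0.0, 0.001], [0.001, 0.004, -1.0]]
force: [5.9, 1.3, 3.1]
opening: 0.197
grasp_force: 30.0
```

Call:
play_rows --motion '[[[-0.0066,-0.0112,0,0,0,0],[-0.0159,-0.0204,0,0,0,0],[-0.0273,-0.0268,0,0,0,0],[-0.0399,-0.0301,0,0,0,0],[-0.046,-0.0305,0,0,0,0],[-0.046,-0.0305,0,0,0,0],[-0.046,-0.0305,0,0,0,0],[-0.046,-0.0305,0,0,0,0]]]'

```text
time_s: 8.93
position: [0.4525, -0.2005, 0.181]
tcp_rot: [[0.001, 1.0, -0.0], [1.0, -0.001, 0.002], [0.002, -0.0, -1.0]]
force: [-1.3, 1.7, 9.1]
opening: 0.199
grasp_force: 30.0
```

Run:
```python
from h import *
np.set_printoptions(precision=4,suppress=True)
s=bot.read_state();print({k:np.array(s[k]) for k in ['time_s','position','opening','force','moment','grasp_force']})
d=snap('side','s1.png')
d2=snap('scene')
cv2.imwrite('pics/s1.png',np.hstack([cv2.resize(x['frame'][y:y+200,u:u+200],(400,400)) for x,y,u in ((d,130,190),(d2,130,130))])[:,:,::-1])
```

```text
{'time_s': array(8.9333), 'position': array([ 0.4525, -0.2005,  0.181 ]), 'opening': array(0.1991), 'force': array([-1.3049,  1.7318,  9.0933]), 'moment': array([ 0.3658, -0.1882, -0.0586]), 'grasp_force': array(30.0068)}
```

View pics/s1.png

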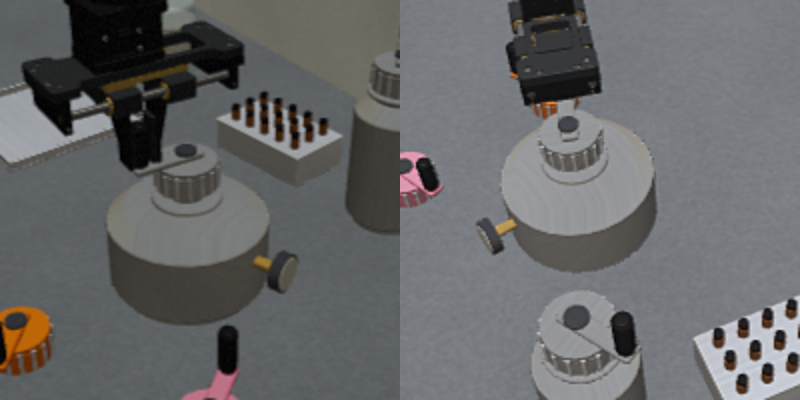

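The cap stands raised on the neck, with the crank pointing at the robot. I'll lift gently and straight up.

Call:
play_rows --motion '[[[0,0,-0.002,0,0,0],[0,0,-0.004,0,0,0],[0,0,-0.007,0,0,0],[0,0,-0.011,0,0,0],[0,0,-0.016,0,0,0],[0,0,-0.022,0,0,0],[0,0,-0.026,0,0,0],[0,0,-0.026,0,0,0]]]'

```text
time_s: 9.7
position: [0.4529, -0.2012, 0.2068]
tcp_rot: [[-0.0, 1.0, 0.0], [1.0, 0.0, -0.001], [-0.001, 0.0, -1.0]]
force: [-0.4, -0.1, -4.0]
opening: 0.199
grasp_force: 30.0
```

Run:
```python
from h import *
np.set_printoptions(precision=4,suppress=True)
s=bot.read_state();print({k:np.array(s[k]) for k in ['time_s','position','opening','force','moment','grasp_force']})
d=snap('side')
d2=snap('scene')
cv2.imwrite('pics/s2.png',np.hstack([cv2.resize(x['frame'][y:y+200,u:u+200],(400,400)) for x,y,u in ((d,100,190),(d2,110,130))])[:,:,::-1])
```

```text
{'time_s': array(9.7), 'position': array([ 0.4529, -0.2012,  0.2068]), 'opening': array(0.1985), 'force': array([-0.3706, -0.1259, -3.9646]), 'moment': array([0.0074, 0.11  , 0.0168]), 'grasp_force': array(29.9675)}
```

View pics/s2.png

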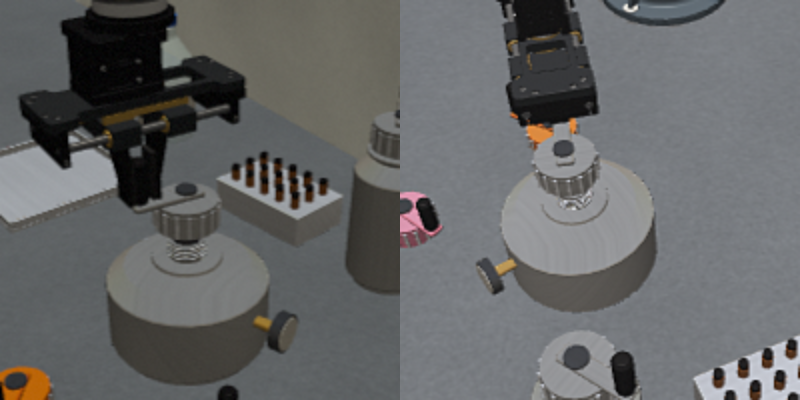

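Free, held level, thread clear (fz −4 N). I'll re-measure the tray now that it is unobstructed, while the arm rises.

Call:
play_rows --motion '[[[0,0,-0.006,0,0,0],[0,0,-0.014,0,0,0],[0,0,-0.024,0,0,0],[0,0,-0.034,0,0,0],[0,0,-0.04,0,0,0],[0,0,-0.04,0,0,0]]]'

```text
time_s: 10.3
position: [0.454, -0.2017, 0.2478]
tcp_rot: [[-0.0, 1.0, 0.003], [1.0, 0.0, -0.002], [-0.002, 0.003, -1.0]]
force: [-0.5, -1.0, -2.8]
opening: 0.198
grasp_force: 30.0
```

Run:
```python
from h import *
np.set_printoptions(precision=4,suppress=True)
s=bot.read_state();print({k:np.array(s[k]) for k in ['time_s','position','opening','force','grasp_force']})
for c in ['scene','side']:
    d=snap(c)
    for n in ['tray','bottle','port_cap']:
        for r in finder.outline_of(c,n)[:1]:
            o=r['pixels']; cn=max(cv2.findContours(o.astype(np.uint8),0,2)[0],key=cv2.contourArea)
            if n=='tray':
                W=np.array([onplane(d,p[0],.016)[:2] for p in cn]).astype(np.float32); print(c,r['confidence'],cv2.minAreaRect(W),cv2.boxPoints(cv2.minAreaRect(W)))
        print(c,n,[(round(r['confidence'],2),np.array(r['at'])) for r in finder.recognise(c,n)])
```

```text
{'time_s': array(10.3), 'position': array([ 0.454 , -0.2017,  0.2478]), 'opening': array(0.1983), 'force': array([-0.5075, -0.9608, -2.8293]), 'grasp_force': array(29.9673)}
scene 0.6 ((0.5163132548332214, 0.22928088903427124), (0.22991061210632324, 0.2265455722808838), 5.961457252502441) [[0.3902 0.33  ]
 [0.4137 0.1047]
 [0.6424 0.1286]
 [0.6189 0.3539]]
scene tray [(0.67, array([0.5189, 0.2321, 0.005 ]))]
scene bottle [(0.68, array([0.7632, 0.2595, 0.1263]))]
scene port_cap [(0.92, array([ 0.4294, -0.3946,  0.0292])), (0.9, array([ 0.5172, -0.2051,  0.2199])), (0.54, array([ 0.2819, -0.2507,  0.0552]))]
side 0.57 ((0.5067696571350098, 0.21820324659347534), (0.2277628630399704, 0.24623806774616241), 6.182449817657471) [[0.3803 0.3283]
 [0.4068 0.0835]
 [0.6332 0.1081]
 [0.6067 0.3529]]
side tray [(0.84, array([0.5007, 0.2337, 0.0055]))]
side bottle [(0.9, array([0.7491, 0.2385, 0.0545]))]
side port_cap [(0.7, array([ 0.4032, -0.4051,  0.0317])), (0.67, array([ 0.3001, -0.2402,  0.0294])), (0.57, array([ 0.4833, -0.2141,  0.2103]))]
```

Call:
play_rows --motion '[[[0.001,0,0,0,0,0],[0.003,0,0,0,0,0],[0.006,0,0,0,0,0],[0.01,0,0,0,0,0],[0.015,0,0,0,0,0],[0.021,0,0,0,0,0],[0.028,0,0,0,0,0],[0.036,0,0,0,0,0]]]'

```text
time_s: 11.67
position: [0.453, -0.1643, 0.2461]
tcp_rot: [[0.0, 1.0, 0.0], [1.0, -0.0, 0.0], [0.0, 0.0, -1.0]]
force: [-0.2, -0.2, -4.3]
opening: 0.194
grasp_force: 30.0
```

Call:
play_rows --motion '[[[0.009,0,0,0,0,0],[0.019,0,0,0,0,0],[0.03,0,0,0,0,0],[0.042,0,0,0,0,0],[0.054,0,0,0,0,0],[0.066,0,0,0,0,0],[0.078,0,0,0,0,0],[0.09,0,0,0,0,0]]]'

```text
time_s: 12.33
position: [0.453, -0.0737, 0.2461]
tcp_rot: [[-0.0, 1.0, 0.0], [1.0, 0.0, 0.0], [0.0, 0.0, -1.0]]
force: [-0.6, -0.5, -2.8]
opening: 0.198
grasp_force: 30.0
```

Call:
play_rows --motion '[[[0.012,0,0,0,0,0],[0.024,0,0,0,0,0],[0.036,0.001,0,0,0,0],[0.048,0.001,0,0,0,0],[0.06,0.002,0,0,0,0],[0.072,0.002,0,0,0,0],[0.084,0.003,0,0,0,0],[0.096,0.003,0,0,0,0]]]'

```text
time_s: 13.0
position: [0.4561, 0.0222, 0.2461]
tcp_rot: [[-0.0, 1.0, 0.0], [1.0, 0.0, 0.0], [0.0, 0.0, -1.0]]
force: [-0.2, -0.4, -3.6]
opening: 0.195
grasp_force: 30.0
```

Call:
play_rows --motion '[[[0.012,0,0,0,0,0],[0.024,0,0,0,0,0],[0.036,0.001,0,0,0,0],[0.048,0.001,0,0,0,0],[0.06,0.002,0,0,0,0],[0.072,0.002,0,0,0,0],[0.084,0.003,0,0,0,0],[0.096,0.003,0,0,0,0]]]'

```text
time_s: 13.67
position: [0.459, 0.1182, 0.2461]
tcp_rot: [[-0.0, 1.0, 0.0], [1.0, 0.0, 0.0], [0.0, 0.0, -1.0]]
force: [0.3, 0.4, -2.8]
opening: 0.196
grasp_force: 30.0
```

Call:
play_rows --motion '[[[0.012,0,0,0,0,0],[0.024,0,0,0,0,0],[0.036,0,0,0,0,0],[0.048,0,0,0,0,0],[0.059,0,0,0,0,0],[0.069,0,0,0,0,0],[0.078,0,0,0,0,0],[0.086,0,0,0,0,0]]]'

```text
time_s: 14.33
position: [0.4589, 0.2039, 0.246]
tcp_rot: [[-0.0, 1.0, -0.0], [1.0, 0.0, 0.0], [0.0, -0.0, -1.0]]
force: [0.6, 0.5, -3.0]
opening: 0.198
grasp_force: 30.0
```

Call:
play_rows --motion '[[[0.007,0,0,0,0,0],[0.013,0,0,0,0,0],[0.018,0,0,0,0,0],[0.022,0,0,0,0,0],[0.025,0,0,0,0,0],[0.026,0,0,0,0,0],[0.026,0,0,0,0,0],[0.026,0,0,0,0,0]]]'

```text
time_s: 15.0
position: [0.4591, 0.2287, 0.2461]
tcp_rot: [[0.0, 1.0, -0.0], [1.0, -0.0, -0.0], [-0.0, -0.0, -1.0]]
force: [-0.0, 0.5, -3.8]
opening: 0.196
grasp_force: 30.0
```

Run:
```python
from h import *
np.set_printoptions(precision=4,suppress=True)
s=bot.read_state();print({k:np.array(s[k]) for k in ['time_s','position','opening','force','moment','grasp_force']})
d=snap('side'); d2=snap('scene')
cv2.imwrite('pics/s3.png',np.hstack([cv2.resize(x['frame'][y:y+200,u:u+200],(400,400)) for x,y,u in ((d,60,110),(d2,100,310))])[:,:,::-1])
```

```text
{'time_s': array(15.), 'position': array([0.4591, 0.2287, 0.2461]), 'opening': array(0.1956), 'force': array([-0.018 ,  0.523 , -3.8009]), 'moment': array([ 0.0186,  0.0994, -0.0059]), 'grasp_force': array(29.9646)}
```

View pics/s3.png

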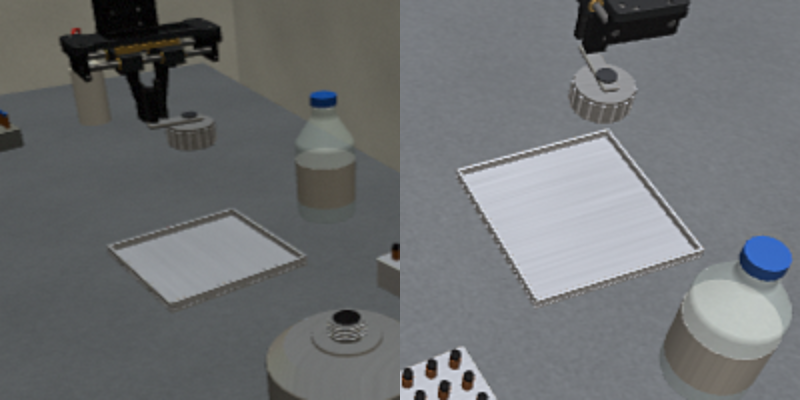

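The cap hangs level with its crank along x (scene crop: boss at (606,76), tray centred at (580,215)). The bottle is well clear. I'll lower it.

Call:
play_rows --motion '[[[0,0,0.002,0,0,0],[0,0,0.006,0,0,0],[0,0,0.012,0,0,0],[0,0,0.02,0,0,0],[0,0,0.03,0,0,0],[0,0,0.041,0,0,0],[0,0,0.053,0,0,0],[0,0,0.065,0,0,0]]]'

```text
time_s: 15.77
position: [0.4588, 0.2288, 0.1796]
tcp_rot: [[0.0, 1.0, -0.001], [1.0, -0.0, -0.0], [-0.0, -0.001, -1.0]]
force: [-0.6, -0.8, -4.2]
opening: 0.199
grasp_force: 30.0
```

Call:
play_rows --motion '[[[0,0,0.012,0,0,0],[0,0,0.024,0,0,0],[0,0,0.036,0,0,0],[0,0,0.048,0,0,0],[0,0,0.06,0,0,0],[0,0,0.07,0,0,0],[0,0,0.078,0,0,0],[0,0,0.084,0,0,0]]]'

```text
time_s: 16.43
position: [0.4587, 0.2288, 0.0958]
tcp_rot: [[0.0, 1.0, -0.001], [1.0, -0.0, -0.0], [-0.0, -0.001, -1.0]]
force: [0.1, 0.0, -3.8]
opening: 0.196
grasp_force: 30.0
```

Call:
play_rows --motion '[[[0,0,0.004,0,0,0],[0,0,0.007,0,0,0],[0,0,0.009,0,0,0],[0,0,0.01,0,0,0],[0,0,0.01,0,0,0],[0,0,0.01,0,0,0]]]'

```text
time_s: 16.93
position: [0.4593, 0.229, 0.0874]
tcp_rot: [[0.0, 1.0, 0.001], [1.0, -0.0, 0.0], [0.0, 0.001, -1.0]]
force: [-0.2, -0.0, -3.3]
opening: 0.194
grasp_force: 30.0
```

Run:
```python
from h import *
np.set_printoptions(precision=4,suppress=True)
s=bot.read_state();print({k:np.array(s[k]) for k in ['time_s','position','opening','force','moment','grasp_force']})
d=snap('side'); d2=snap('scene')
cv2.imwrite('pics/s4.png',np.hstack([cv2.resize(x['frame'][y:y+130,u:u+130],(400,400)) for x,y,u in ((d,100,140),(d2,130,330))])[:,:,::-1])
```

```text
{'time_s': array(16.9333), 'position': array([0.4593, 0.229 , 0.0874]), 'opening': array(0.1942), 'force': array([-0.2389, -0.047 , -3.2534]), 'moment': array([0.0229, 0.1698, 0.0281]), 'grasp_force': array(29.9648)}
```

View pics/s4.png

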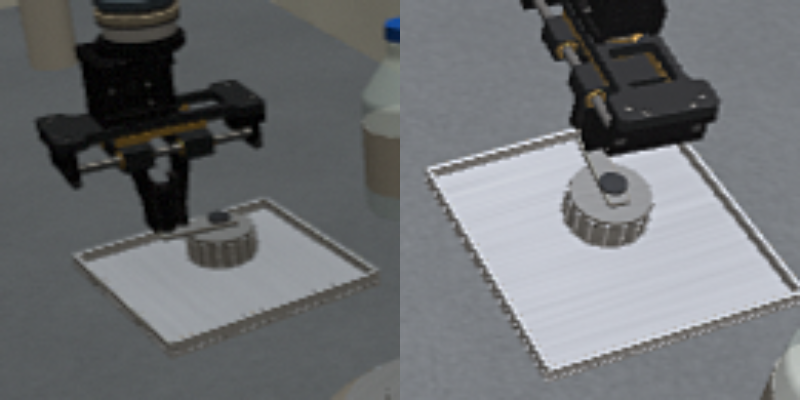

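Call:
play_rows --motion '[[[0,0,0.003,0,0,0],[0,0,0.006,0,0,0],[0,0,0.009,0,0,0],[0,0,0.012,0,0,0],[0,0,0.014,0,0,0],[0,0,0.016,0,0,0],[0,0,0.017,0,0,0],[0,0,0.018,0,0,0]]]'

```text
time_s: 17.7
position: [0.459, 0.2289, 0.0688]
tcp_rot: [[0.0, 1.0, -0.0], [1.0, -0.0, -0.0], [-0.0, -0.0, -1.0]]
force: [0.1, 0.0, -3.0]
opening: 0.199
grasp_force: 30.0
```

Call:
play_rows --motion '[[[0,0,0.0005,0,0,0],[0,0,0.001,0,0,0],[0,0,0.0015,0,0,0],[0,0,0.002,0,0,0],[0,0,0.0025,0,0,0],[0,0,0.003,0,0,0],[0,0,0.003,0,0,0],[0,0,0.003,0,0,0]]]'

```text
time_s: 18.37
position: [0.4591, 0.2289, 0.066]
tcp_rot: [[-0.0, 1.0, -0.0], [1.0, 0.0, -0.0], [-0.0, -0.0, -1.0]]
force: [-0.2, 0.3, -3.7]
opening: 0.201
grasp_force: 30.0
```

Call:
play_rows --motion '[[[0,0,0.0005,0,0,0],[0,0,0.001,0,0,0],[0,0,0.0015,0,0,0],[0,0,0.0015,0,0,0],[0,0,0.0015,0,0,0]]]'

```text
time_s: 18.78
position: [0.4591, 0.229, 0.0646]
tcp_rot: [[-0.0, 1.0, 0.0], [1.0, 0.0, 0.0], [0.0, 0.0, -1.0]]
force: [0.5, -0.4, -3.0]
opening: 0.2
grasp_force: 30.0
```

Call:
play_rows --motion '[[[0,0,0.0004,0,0,0],[0,0,0.0008,0,0,0],[0,0,0.0008,0,0,0],[0,0,0.0008,0,0,0]]]'

```text
time_s: 19.12
position: [0.4589, 0.229, 0.0641]
tcp_rot: [[-0.0, 1.0, -0.0], [1.0, 0.0, 0.0], [0.0, -0.0, -1.0]]
force: [-2.9, 0.8, 2.5]
opening: 0.2
grasp_force: 30.0
```

Contact with the floor (fz −3 → +2.5 N). I'll open a little and hold.

Call:
play_rows --motion '[[[0,0,0,0,0,0],[0,0,0,0,0,0],[0,0,0,0,0,0],[0,0,0,0,0,0],[0,0,0,0,0,0]]]' --fingers 0.036

```text
time_s: 19.53
position: [0.4595, 0.229, 0.0638]
tcp_rot: [[0.0, 1.0, 0.001], [1.0, -0.0, 0.0], [0.0, 0.001, -1.0]]
force: [-0.0, -0.1, 0.1]
opening: 0.403
grasp_force: 0.0
```

Call:
play_rows --motion '[[[0,0,-0.004,0,0,0],[0,0,-0.01,0,0,0],[0,0,-0.02,0,0,0],[0,0,-0.035,0,0,0],[0,0,-0.05,0,0,0],[0,0,-0.07,0,0,0],[0,0,-0.09,0,0,0],[0,0,-0.11,0,0,0]]]'

```text
time_s: 20.2
position: [0.459, 0.2289, 0.1756]
tcp_rot: [[-0.0, 1.0, 0.001], [1.0, 0.0, 0.0], [0.0, 0.001, -1.0]]
force: [0.0, 0.1, 0.3]
opening: 0.412
grasp_force: 0.0
```

Call:
play_rows --motion '[[[-0.01,0,-0.02,0,0,0],[-0.03,0,-0.04,0,0,0],[-0.06,0,-0.06,0,0,0],[-0.09,0,-0.07,0,0,0],[-0.11,0,-0.08,0,0,0],[-0.12,0,-0.08,0,0,0],[-0.12,0,-0.08,0,0,0],[-0.12,0,-0.08,0,0,0]]]'

```text
time_s: 20.87
position: [0.4587, 0.1091, 0.2538]
tcp_rot: [[0.001, 1.0, -0.0], [1.0, -0.001, 0.001], [0.001, -0.0, -1.0]]
force: [0.5, 0.7, -1.2]
opening: 0.41
grasp_force: 0.0
```

Run:
```python
from h import *
np.set_printoptions(precision=4,suppress=True)
s=bot.read_state();print({k:np.array(s[k]) for k in ['time_s','position','opening','force','qvel','grasp_force']})
d=snap('side'); d2=snap('scene')
cv2.imwrite('pics/s5.png',np.hstack([cv2.resize(x['frame'][y:y+200,u:u+200],(400,400)) for x,y,u in ((d,60,130),(d2,120,340))])[:,:,::-1])
```

```text
{'time_s': array(20.8667), 'position': array([0.4587, 0.1091, 0.2538]), 'opening': array(0.4098), 'force': array([ 0.5079,  0.6766, -1.1923]), 'qvel': array([ 1.4982,  0.9796,  0.0907,  0.0239,  0.1444, -0.0987]), 'grasp_force': array(0.)}
```

View pics/s5.png

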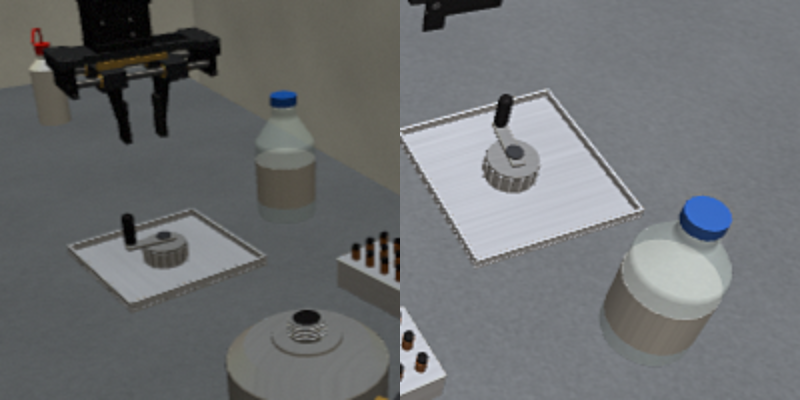

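The cap stands upright near the middle of the tray. The bottle is still in place and the gripper is clear, so I'm handing in.

```bash
python3 -c "
from rig import bot
print(bot.hand_in())"
```

```text
the job is handed in; nothing more can be done
None
```

The crank cap is unscrewed (about 2.7 turns), lifted clear and standing upright near the middle of the tray, the bottle was not touched, and I handed the job in at about 21 s; no verdict came back.

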